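# Park the tube rack, then unlatch the splash-guard gate and hold it wide

## Task

First slide the tube rack, without lifting it, out of the gate's way, square and flush into the corner between the tray's right rim (as seen from the robot) and the guard's fixed front wing. Then open the splash guard so that a colleague can lift the flask out with both hands: squeeze the slide catch on the fixed wing fully back, then squeeze the spring catch on the gate, draw the gate out with it and swing it past its detent. The gate springs back by itself, so finish while holding it wide, at about a right angle to the guard's front, and leave the flask, the dish and the other things where they stand.

Things in the scene. Friction and masses are not known exactly. Their poses are not given: they have to be found in the camera images.
- guard: fixed splash guard (aluminium frame, clear panels, 165 mm high, open on top) in a grey spill tray. Origin: centre of the tray's underside on the bench; x points from the gate into the guard, y to the left, z up. Guard spans x -17 to +207, y -185 to +168 mm; inside it a stirrer (front x = +40, top 55 mm high). The gate's plane is x = -10; before it the tray's open floor, to the front rim's inside at x = -230
- park_corner (a point): the rack's parking corner, at tray floor level (3 mm above the bench), guard frame (-17, -192.5, 3) mm: where the tray's right rim (30 mm high, 4 thick) meets the front of the guard's fixed wing (flat bottom rail up to 35 mm high). Axes as the guard's. Parked, the rack's right side lies along the rim, its far end against the wing: its origin is then -70 (x), +30 (y) mm from here
- rack: loose tube rack of folded aluminium with closed sides, 140 (x, long) by 60 (y) by 55 mm high, stoppered tubes stand up to 83 mm; about 0.4 kg, origin: centre of its underside, which stands on the tray's floor. Its x axis points roughly along the guard's x
- gate (a joint): swing of the gate, rad: 0 shut, grows as its free end swings out to the guard's -x (clockwise from above), stop at 1.8. Unlatched and let go it stands ajar at 0.15. Detent (sprung plunger over a cam lobe) from 0.3 to 1.0, about 3 N at the spring catch; past it the gate rests at 1.0, and from wider the hinge spring (0.2 Nm/rad) brings it back there, so wide it must be held
- gate_hinge (a point): the gate's vertical hinge axis at its top rail's top, 165 mm high; guard frame (-10, +142.5) mm. Turns with the gate: its -y axis points along the gate to the free end, 198 mm away. Gate frame 14 mm thick, from 45 to 165 mm high: it passes above the tray's rim and the dish but not above the rack
- slide_post (a point): top centre of the slide catch's fixed round post, 16 mm thick, 36 mm tall on the 165 mm high top rail of the fixed wing to the right of the gate
- slide_tab (a point): top centre of the slide catch's steel tab, 8 mm thick (y), 24 wide (x), 35 tall, 40 mm left of the post (centres) when home; its bolt crosses the front of the gate. Squeezed to the post (guard's -y) it slides 16 mm: tab and post are 52 mm wide over all when home, 36 fully back. About 3 N; it stays where it is left
- slide_catch (a joint): slide catch travel, m: 0 to 0.003 home, 0.016 fully back, grows towards its post; it frees the gate from 0.011
- spring_post (a point): top centre of the spring catch's round post, 16 mm thick, 36 mm tall on the gate's top rail, 125 mm from the hinge axis; moves with the gate and serves as its handle
- spring_tab (a point): top centre of the spring catch's steel tab on the gate's rail, 8 mm thick, 24 wide, 35 tall, 38 mm from the post (centres) towards the free end. Squeezed to the post it draws the bolt: 50 mm wide over all when home, 34 fully drawn. Spring 3 to 7 N; let go it springs out, and latches again unless the gate has been drawn out beyond 0.1 rad
- spring_catch (a joint): spring catch travel, m: 0 home, 0.016 fully drawn, grows towards its post; it frees the gate from 0.010
- flask: stoppered conical flask on the stirrer inside the guard, 64 mm wide, 104 mm tall, bystander, origin centre of its underside
- dish: covered glass dish in the tray's front left, 64 mm wide, 17 mm tall, bystander, origin centre of its underside
- amber_bottle: brown bottle on the bench right of the tray, 68 mm wide, 160 mm tall, bystander
- white_jar: white jar on the bench left of the tray, 60 mm wide, 85 mm tall, bystander
- beaker: glass beaker on the bench right of the tray, 70 mm wide, 90 mm tall, bystander
- cylinder: graduated cylinder on the bench left of the tray, foot 60 mm wide, 158 mm tall, bystander
Mind the look-alikes: they are no part of the job. Leave any red look-alike of the rack alone.

How it is judged:
By the outcome, as a careful person would: the job done as asked, in the order asked, and still so for the second after the job is handed in, while the arm keeps its last pose, push and grip.
It also fails if it takes over 61 s, if anything falls off the work surface, if the arm or the gripper's body presses on something with over 40 N, if the wrist force passes 120 N, or if a joint passes its speed limit or range.

## Robot

A 6-joint arm with a two-finger parallel gripper is mounted at the origin on the work surface. World frame = base frame: x ahead of the robot, y to its left, z up, the work surface at z = 0. Lengths are in m, angles in rad, forces in N, time in s.
With the tool pointing down it reaches from about 0.3 to 0.875 m from the base axis. Payload 6.4 kg.
Tool frame: the origin (TCP) lies midway between the tips of the shut fingers; the grasp point (between the pads) lies 19 mm behind it (ctrl.hold_point_z is the distance from the TCP to the grasp point, in m); z points along the fingers, y is the line along which they close (so a half turn about z gives the same grasp; the last joint's range is limited). The gripper opens to 85 mm and grips with 20 to 120 N. Pads are 22 mm wide; open, the fingers measure 114 mm over their backs; the gripper's body (76 mm by 85 mm) begins 54 mm behind the grasp point. The pads swing forward as they close: fully open they stand 13 mm farther back than shut.
Start: joints at [1.036, 0.181, 1.607, -0, 1.354, -0.206], TCP at [0.186, 0.544, 0.231] pointing down, gripper open.
Joint ranges: [-2.99, 2.99], [-0.89, 2.07], [0.3, 2.58], [-1.14, 4.28], [0, 2.63], [-3.12, 3.12]. Speed limits (rad/s): [2.57, 2.57, 3.01, 3.14, 3.14, 3.14].

## Interface

Orientations are given as a unit quaternion [w, x, y, z].
In Python, from bench import ctrl gives the robot as it stands.
- The arm moves only by the tool carry_out, never from a script. Its argument "plan" is text: rows parted by semicolons, each of 6 numbers parted by spaces: the shift along the tool's x, y, z as a fraction of full scale, then the turn, a rotation vector about the tool's x, y, z as a fraction of full scale. A call has exactly 8 rows; each row shifts and turns the commanded pose from where the row before left it, along the tool's axes as they then stand; what a row does not reach is not made up. Full scale, the value 1, is 40 mm for a shift and 0.1 rad for a turn. A row lasts 1/12 s, in which the tool goes at most 41.7 mm and 7.16 degrees, less where a joint would pass 70% of its speed; a pose out of reach is approached as far as the arm can. A call with a number of a shift or a turn outside -1 to 1 is refused whole. A call with a gripper value outside its range is refused whole. "claw" is the gripper's target within -1 to 1 (shut at 1, half-way at 0, fully open at -1), set as the call begins (left out, the last holds). The fingers move at their own pace and stop on an object; the grip force is fixed at half the most. Time passes only in rows, so rows that do not move let the fingers close, or fill a call up. It gives the time, the measured TCP pose, the force, the opening and the grip force at its end, in the units of the state.
- ctrl.get_obs(): the state, without advancing time (a new reading comes with each control period).
- ctrl.camera(name): name is "scene" or "top"; returns a dict with "pixels" (420x560x3 uint8, red, green, blue), "mtx" (3x3 intrinsics, pixels), "R" (3x3) and "t" (3): a world point X has camera coordinates R X + t. Camera axes: x right, y down, z forward; pixel columns grow to the right and rows downward; lengths in m; the calibration is good to about 2 mm. A picture is of the moment at which its call begins. There is no depth.
- ctrl.hand_in(): hands the job in; it is judged then, once.
The state is a dict: "time_s": time; "q": joint angles; "dq": joint speeds; "joint_efforts": joint torques, N m; "eef_pos": TCP position; "eef_rot": TCP orientation; "wrist_force": force on the tool from outside, world axes, zero at the start; "torque": the same for the moment, N m; "opening": opening from 0.0 (shut) to 1.0 (fully open); "grasp_force": force on a finger pad.
Only numpy, scipy, OpenCV 4.12 (cv2) and the standard library are available. Lean on these libraries where they do the work, as an engineer would, in place of code of your own. Each camera call takes 0.05 s, during which the arm holds its last target. There are 200 camera calls.

## Working session

There is one attempt and no reset: what is moved stays moved. The work goes in short steps, Python scripts to look and compute and a tool call to move; the robot and the scene stay as the last step left them, time stands still between calls to the robot, and variables do not carry over. Pictures are saved under pics/ and viewed, at most 10 in all, crops included, and the job is handed in when it is done.

Besides the shell and the picture viewer there is one more tool, called after "Call:" by a JSON object that holds its "method" and its "body". carry_out: Moves the arm, as the interface text tells. Shift numbers are shares of 40 mm and turn numbers shares of 0.1 rad, none past 1 either way. Its arguments: {"type":"object","properties":{"plan":{"type":"string"},"claw":{"type":"number"}},"required":["plan"]}

```bash
mkdir -p pics; python3 - <<'E'
from bench import ctrl
import cv2,numpy as np
o=ctrl.get_obs();print(o, ctrl.hold_point_z)
for n in("scene","top"):
    c=ctrl.camera(n);cv2.imwrite(f"pics/{n}0.png",c["pixels"][:,:,::-1]);np.savez(f"{n}0.npz",**c)
    print(n,c["mtx"].tolist(),c["R"].round(4).tolist(),c["t"], -c["R"].T@c["t"])
E
```

```text
{'time_s': 0.0, 'q': array([ 1.03568113e+00,  1.81524177e-01,  1.60801308e+00,  1.10712864e-05,
        1.35378915e+00, -2.06287230e-01]), 'dq': array([-0.00088018,  0.00042294, -0.00057825, -0.00032338,  0.00096228,
       -0.00117929]), 'joint_efforts': array([ 1.45325437e-03, -4.44892037e+01, -3.51324069e+01, -1.07030219e-04,
        9.29757371e-03, -1.34876814e-05]), 'eef_pos': array([0.18537383, 0.54371842, 0.23039118]), 'eef_rot': array([-3.19080245e-04,  1.63675365e-01,  9.86513874e-01, -8.06034727e-04]), 'wrist_force': array([-0.20831479,  0.12035041, -0.02802506]), 'torque': array([ 0.0521191 , -0.04557728, -0.0313896 ]), 'grasp_force': 0.0, 'opening': 0.997974059780775} 0.0187
scene [[519.5655576085784, 0.0, 284.1620743559262], [0.0, 519.5655576085784, 215.67527587457164], [0.0, 0.0, 1.0]] [[-0.8163, 0.5774, 0.0136], [0.311, 0.4593, -0.8321], [-0.4867, -0.675, -0.5545]] [ 0.40947086 -0.05217459  1.71085587] [1.18314549 0.9423619  0.89974284]
top [[496.29933799611945, 0.0, 278.3737800081272], [0.0, 496.29933799611945, 202.4981430418435], [0.0, 0.0, 1.0]] [[0.0247, -0.9996, 0.0115], [-0.9912, -0.026, -0.1298], [0.1301, -0.0082, -0.9915]] [0.02055866 0.54606078 1.24833315] [0.3783398 0.0449294 1.3083505]
```

View pics/top0.png

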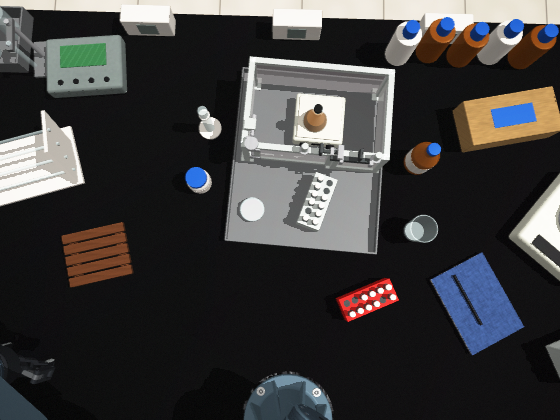

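View pics/scene0.png

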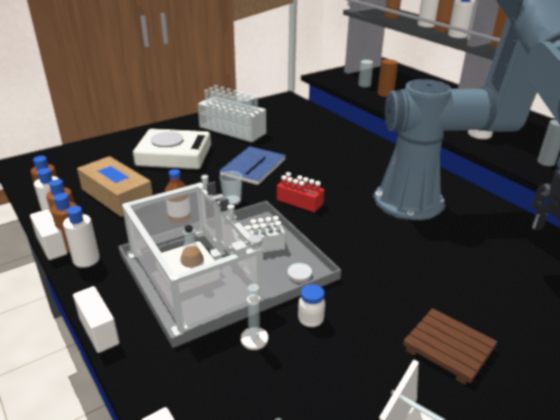

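The top view shows the guard, with the tray's front corners near (226,241) and (376,253), the white rack at (317,202), the catches at (300–375,152) and the flask at (315,118). I'll zoom in next.

```bash
cat > h.py <<'E'
import numpy as np,cv2
from bench import ctrl
def ray(c,px,z):
    d=c["R"].T@np.linalg.inv(c["mtx"])@np.array([px[0],px[1],1.]);o=-c["R"].T@c["t"]
    return o+d*(z-o[2])/d[2]
def proj(c,X):
    p=c["mtx"]@(c["R"]@np.array(X,float)+c["t"]);return p[:2]/p[2]
def crop(c,x,y,w,h,s,name,pts=()):
    im=c["pixels"][:,:,::-1].copy()[y:y+h,x:x+w];im=cv2.resize(im,None,fx=s,fy=s,interpolation=cv2.INTER_CUBIC)
    for p in pts:
        u=proj(c,p);cv2.circle(im,(int((u[0]-x+.5)*s),int((u[1]-y+.5)*s)),3,(0,0,255),1)
    cv2.imwrite(name,im)
E
python3 - <<'E'
from h import *
c=np.load("top0.npz")
crop(c,220,50,180,210,3,"pics/t1.png") if 0 else crop(c,222,55,180,204,2.9,"pics/t1.png")
for n,p,z in [("FL",(226,241),0.0),("FR",(376,253),0.0)]: print(n,ray(c,p,z))
E
```

```text
FL [0.44435639 0.16928297 0.        ]
FR [ 0.42283823 -0.22582563  0.        ]
```

View pics/t1.png

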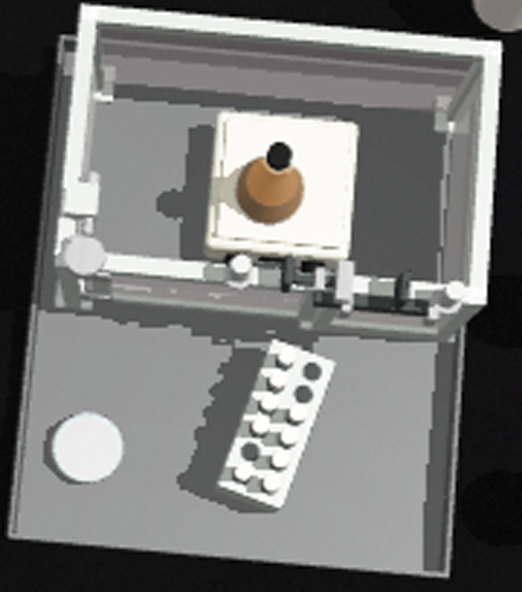

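```bash
cat > fit.py <<'E'
from h import *
from scipy.optimize import least_squares
c=np.load("top0.npz")
P=lambda u:(222+u[0]/2.9-.5*0,55+u[1]/2.9)
M=[((240,266),(-10,17.5,201)),((288,270),(-10,-20.5,200)),((80,4),(207,168,165)),((502,42),(207,-185,165)),((488,303),(-17,-185,165)),((8,540),(-234,196.5,30)),((448,578),(-234,-196.5,30))]
def T(p,g):
    x,y,a=p;return np.array([x+np.cos(a)*g[0]-np.sin(a)*g[1],y+np.sin(a)*g[0]+np.cos(a)*g[1],g[2]])
f=lambda p:np.ravel([proj(c,T(p,np.array(g)/1e3))-P(u) for u,g in M])
r=least_squares(f,[.65,-.03,-.05],loss="soft_l1");print(r.x,r.fun.reshape(-1,2).round(1).tolist())
p=r.x
def inv(w):
    d=w[:2]-p[:2];a=p[2];return 1e3*np.array([np.cos(a)*d[0]+np.sin(a)*d[1],-np.sin(a)*d[0]+np.cos(a)*d[1]])
R=np.array([ray(c,P(u),.058) for u in[(275,338),(336,360),(280,508),(218,487)]])
print("rack c",R.mean(0),inv(R.mean(0)),"sides",[np.linalg.norm(R[i]-R[i-1]).round(4) for i in range(4)])
print("rack corners g",[inv(w).round() for w in R])
rect=R
d=(R[0]+R[1]-R[2]-R[3]);print("rack yaw",np.arctan2(d[1],d[0]))
for n,u,z in[("spost",(240,266),.201),("stab",(288,270),.2),("slpost",(455,293),.201),("sltab",(402,285),.2),("dish",(88,447),.02)]:
    w=ray(c,P(u),z);print(n,w,inv(w))
np.save("pose.npy",p)
E
python3 fit.py
```

```text
[ 0.66413196 -0.04040033 -0.06209852] [[0.5, -0.6], [0.4, -0.4], [-0.3, 0.5], [-0.2, 0.1], [-0.7, 0.7], [-0.2, -0.2], [0.4, 0.1]]
rack c [ 0.54946823 -0.06520693  0.058     ] [-112.90325574  -31.87465425] sides [np.float64(0.1417), np.float64(0.0572), np.float64(0.1404), np.float64(0.0569)]
rack corners g [array([-38., -24.]), array([-53., -79.]), array([-187.,  -40.]), array([-174.,   15.])]
rack yaw -0.3449832190784968
spost [ 0.65374102 -0.02130229  0.201     ] [-11.55611922  18.41638639]
stab [ 0.6518033  -0.05929479  0.2       ] [-11.13233534 -19.62314321]
slpost [ 0.63664278 -0.19105689  0.201     ] [ -18.08666401 -152.07211363]
sltab [ 0.64217554 -0.14940565  0.2       ] [ -15.14938524 -110.15779879]
dish [0.52812528 0.10185637 0.02      ] [-144.57278655  133.54211251]
```

Call:
{"method": "carry_out", "body": {"plan": "-0.55 -0.48 0 0 0 0.01; -0.55 -0.48 0 0 0 0.01; -0.55 -0.48 0 0 0 0.01; -0.55 -0.48 0 0 0 0.01; -0.55 -0.48 0 0 0 0.01; -0.55 -0.48 0 0 0 0.01; -0.55 -0.48 0 0 0 0.01; -0.55 -0.48 0 0 0 0.01", "claw": -1}}

```text
time_s: 0.77
eef_pos: [0.3021, 0.3402, 0.231]
eef_rot: [-0.0, 0.167, 0.986, -0.0]
wrist_force: [0.8, -0.2, 0.5]
opening: 0.999
grasp_force: 0.0
```

Call:
{"method": "carry_out", "body": {"plan": "-0.55 -0.48 0 0 0 0.01; -0.55 -0.48 0 0 0 0.01; -0.55 -0.48 0 0 0 0.01; -0.55 -0.48 0 0 0 0.01; -0.55 -0.48 0 0 0 0.01; -0.55 -0.48 0 0 0 0.01; -0.55 -0.48 0 0 0 0.01; -0.55 -0.48 0 0 0 0.01"}}

```text
time_s: 1.43
eef_pos: [0.4168, 0.1367, 0.2311]
eef_rot: [-0.0, 0.172, 0.985, -0.0]
wrist_force: [1.3, -0.3, -0.3]
opening: 1.0
grasp_force: 0.0
```

Call:
{"method": "carry_out", "body": {"plan": "-0.55 -0.48 0 0 0 0; -0.55 -0.48 0 0 0 0; -0.55 -0.48 0 0 0 0; -0.55 -0.48 0 0 0 0; -0.55 -0.48 0.2 0 0 0; -0.55 -0.48 0.2 0 0 0; -0.5 -0.45 0.4 0 0 0; -0.5 -0.45 0.4 0 0 0"}}

```text
time_s: 2.1
eef_pos: [0.528, -0.0639, 0.1829]
eef_rot: [0.0, 0.172, 0.985, -0.0]
wrist_force: [0.3, -0.1, 0.4]
opening: 1.0
grasp_force: 0.0
```

```bash
cat >> h.py <<'E'
p0=np.load("pose.npy")
from scipy.spatial.transform import Rotation as Ro
def g2w(g,p=p0):
    c,s=np.cos(p[2]),np.sin(p[2]);return np.array([p[0]+c*g[0]-s*g[1],p[1]+s*g[0]+c*g[1]])
def w2g(w,p=p0):
    c,s=np.cos(p[2]),np.sin(p[2]);d=np.array(w[:2])-p[:2];return np.array([c*d[0]+s*d[1],-s*d[0]+c*d[1]])
def tool():
    o=ctrl.get_obs();q=o["eef_rot"];return o,Ro.from_quat([q[1],q[2],q[3],q[0]]).as_matrix()
def goto(xyz,yang,rows=8):
    "per-row numbers to reach TCP xyz (world) with tool y at angle yang, tool down"
    o,R=tool();y=np.array([np.cos(yang),np.sin(yang),0]);z=np.array([0,0,-1.]);x=np.cross(y,z)
    rv=Ro.from_matrix(R.T@np.column_stack([x,y,z])).as_rotvec()
    d=R.T@(np.array(xyz)-o["eef_pos"])
    print("t",round(o["time_s"],2),"tcp",o["eef_pos"].round(4),"g",(w2g(o["eef_pos"])*1e3).round(1),"yang",np.arctan2(R[1,1],R[0,1]).round(4),"F",o["wrist_force"].round(1),"open",round(o["opening"],3))
    print(" total tool mm",(d*1e3).round(1),"rot",rv.round(3)," per row",(d/.04/rows).round(3),(rv/.1/rows).round(3))
E
python3 - <<'E'
from h import *
goto([.535,-.060,.028],1.226)
c=ctrl.camera("top");np.savez("t2.npz",**c);d=ctrl.camera("scene");np.savez("s2.npz",**d)
x=np.hstack([cv2.resize(c["pixels"][130:270,215:415],None,fx=2,fy=2),cv2.resize(d["pixels"][140:280,150:350],None,fx=2,fy=2)])
cv2.imwrite("pics/a2.png",x[:,:,::-1])
for n,px in[("amber",(415,165)),("beaker",(421,235))]: print(n,w2g(ray(c,px,0))*1e3)
E
```

```text
t 2.1 tcp [ 0.528  -0.0639  0.1829] g [-134.4  -31.9] yang 1.2256 F [ 0.3 -0.1  0.4] open 1.0
 total tool mm [ -5.1   6.  154.9] rot [ 0.     0.001 -0.   ]  per row [-0.016  0.019  0.484] [ 0.     0.001 -0.001]
amber [  15.444449   -290.52154331]
beaker [-171.6279168  -315.99204629]
```

View pics/a2.png

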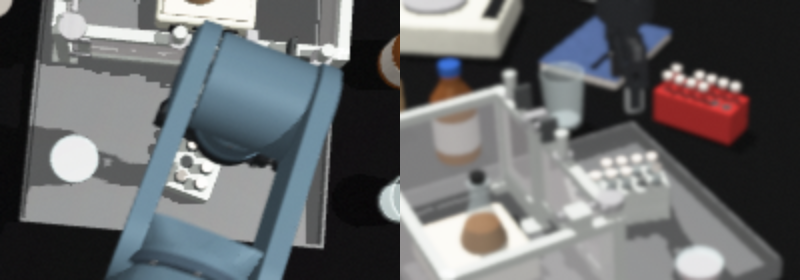

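The view shows the arm above the rack: rack end visible at (195,180), fingers either side. The gripper is aligned, so I'll descend and grip.

Call:
{"method": "carry_out", "body": {"plan": "-0.05 0.05 0.4 0 0 0; -0.05 0.05 0.5 0 0 0; -0.03 0.05 0.5 0 0 0; 0 0 0.5 0 0 0; 0 0 0.5 0 0 0; 0 0 0.5 0 0 0; 0 0 0.5 0 0 0; 0 0 0.45 0 0 0"}}

```text
time_s: 2.87
eef_pos: [0.5337, -0.0575, 0.0284]
eef_rot: [-0.0, 0.171, 0.985, 0.0]
wrist_force: [0.8, 0.1, 0.7]
opening: 0.999
grasp_force: 0.0
```

Call:
{"method": "carry_out", "body": {"plan": "0 0 0 0 0 0; 0 0 0 0 0 0; 0 0 0 0 0 0; 0 0 0 0 0 0; 0 0 0 0 0 0; 0 0 0 0 0 0; 0 0 0 0 0 0; 0 0 0 0 0 0", "claw": 1}}

```text
time_s: 3.53
eef_pos: [0.5346, -0.0586, 0.0299]
eef_rot: [0.0, 0.172, 0.985, 0.0]
wrist_force: [-1.4, 0.8, 3.3]
opening: 0.69
grasp_force: 67.9
```

```bash
python3 - <<'E'
from h import *
a=p0[2]
t=g2w(np.array([-115,-155])/1e3)
print(ctrl.get_obs()["grasp_force"])
goto([t[0],t[1],.028],a+np.pi/2)
d=ctrl.camera("scene")
crop(d,200,170,150,110,5,"pics/a3.png")
E
```

```text
67.88191437721252
t 3.53 tcp [ 0.5346 -0.0586  0.0299] g [-128.1  -26.2] yang 1.2259 F [-1.4  0.8  3.3] open 0.69
 total tool mm [ -48.6 -120.1    2. ] rot [ 0.     0.001 -0.283]  per row [-0.152 -0.375  0.006] [ 0.     0.001 -0.353]
```

View pics/a3.png

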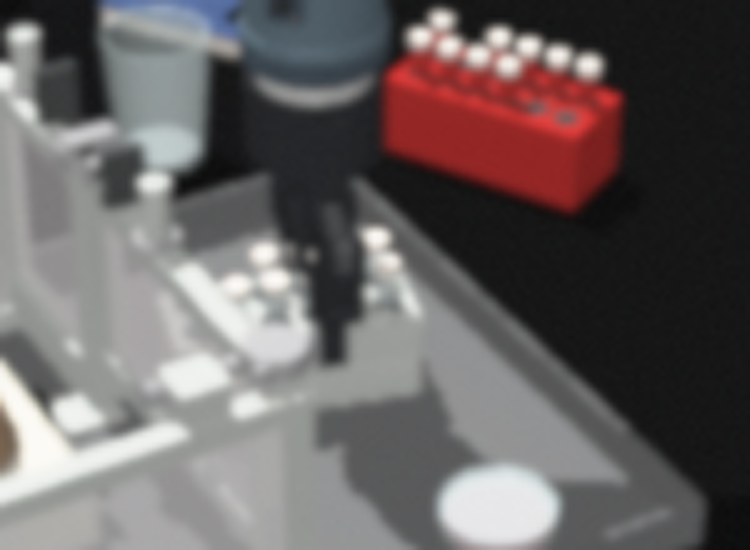

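The grip holds at (330,330) in the picture, but the fingertips sit only about as high as the rim. I'll regrip 9 mm higher so they clear it.

Call:
{"method": "carry_out", "body": {"plan": "0 0 0 0 0 0; 0 0 0 0 0 0; 0 0 0 0 0 0; 0 0 -0.08 0 0 0; 0 0 -0.08 0 0 0; 0 0 -0.07 0 0 0; 0 0 0 0 0 0; 0 0 0 0 0 0", "claw": -0.8}}

```text
time_s: 4.25
eef_pos: [0.5346, -0.0586, 0.0389]
eef_rot: [0.0, 0.172, 0.985, -0.0]
wrist_force: [-0.0, -0.3, -0.6]
opening: 0.899
grasp_force: 0.0
```

Call:
{"method": "carry_out", "body": {"plan": "0 0 0 0 0 0; 0 0 0 0 0 0; 0 0 0 0 0 0; 0 0 0 0 0 0; 0 0 0 0 0 0; 0 0 0 0 0 0; 0 0 0 0 0 0; 0 0 0 0 0 0", "claw": 1}}

```text
time_s: 4.92
eef_pos: [0.5345, -0.0585, 0.0389]
eef_rot: [0.0, 0.172, 0.985, -0.0]
wrist_force: [-1.8, 0.2, 4.8]
opening: 0.689
grasp_force: 65.9
```

```bash
python3 - <<'E'
from h import *
t=g2w(np.array([-115,-155])/1e3)
goto([t[0],t[1],.037],p0[2]+np.pi/2,16)
E
```

```text
t 4.92 tcp [ 0.5345 -0.0585  0.0389] g [-128.3  -26.1] yang 1.226 F [-1.8  0.2  4.8] open 0.689
 total tool mm [ -48.7 -120.1    1.9] rot [-0.     0.    -0.283]  per row [-0.076 -0.188  0.003] [-0.     0.    -0.177]
```

Call:
{"method": "carry_out", "body": {"plan": "-0.05 -0.15 0 0 0 -0.35; -0.05 -0.15 0 0 0 -0.35; -0.05 -0.15 0 0 0 -0.35; -0.05 -0.15 0 0 0 -0.35; -0.05 -0.15 0 0 0 -0.35; -0.05 -0.15 0 0 0 -0.35; -0.05 -0.15 0 0 0 -0.35; -0.05 -0.15 0 0 0 -0.38"}}

```text
time_s: 5.58
eef_pos: [0.5389, -0.1073, 0.0389]
eef_rot: [-0.001, 0.03, 1.0, 0.001]
wrist_force: [-3.9, 9.2, 11.0]
opening: 0.688
grasp_force: 66.5
```

```bash
python3 - <<'E'
from h import *
t=g2w(np.array([-115,-157])/1e3)
goto([t[0],t[1],.0385],p0[2]+np.pi/2)
E
```

```text
t 5.58 tcp [ 0.5389 -0.1073  0.0389] g [-120.8  -74.5] yang 1.5107 F [-3.9  9.2 11. ] open 0.688
 total tool mm [ -5.7 -82.5   0.2] rot [ 0.003 -0.001  0.002]  per row [-0.018 -0.258  0.001] [ 0.003 -0.002  0.002]
```

Call:
{"method": "carry_out", "body": {"plan": "-0.01 -0.26 0 0 0 0; -0.01 -0.26 0 0 0 0; -0.02 -0.26 0 0 0 0; -0.02 -0.26 0 0 0 0; -0.02 -0.26 0 0 0 0; -0.02 -0.26 0 0 0 0; -0.02 -0.26 0 0 0 0; -0.02 -0.2 0 0 0 0"}}

```text
time_s: 6.25
eef_pos: [0.5402, -0.1891, 0.0389]
eef_rot: [0.0, 0.031, 1.0, 0.001]
wrist_force: [0.2, 7.1, 8.3]
opening: 0.69
grasp_force: 66.2
```

```bash
python3 - <<'E'
from h import *
t=g2w(np.array([-103,-162.5])/1e3)
goto([t[0],t[1],.0385],p0[2]+np.pi/2)
d=ctrl.camera("scene");np.savez("s4.npz",**d)
crop(d,180,170,150,110,5,"pics/a4.png")
E
```

```text
t 6.25 tcp [ 0.5402 -0.1891  0.0389] g [-114.5 -156.1] yang 1.5089 F [0.2 7.1 8.3] open 0.69
 total tool mm [-11.5  -6.4   0.4] rot [0.002 0.    0.   ]  per row [-0.036 -0.02   0.001] [0.002 0.    0.   ]
```

View pics/a4.png

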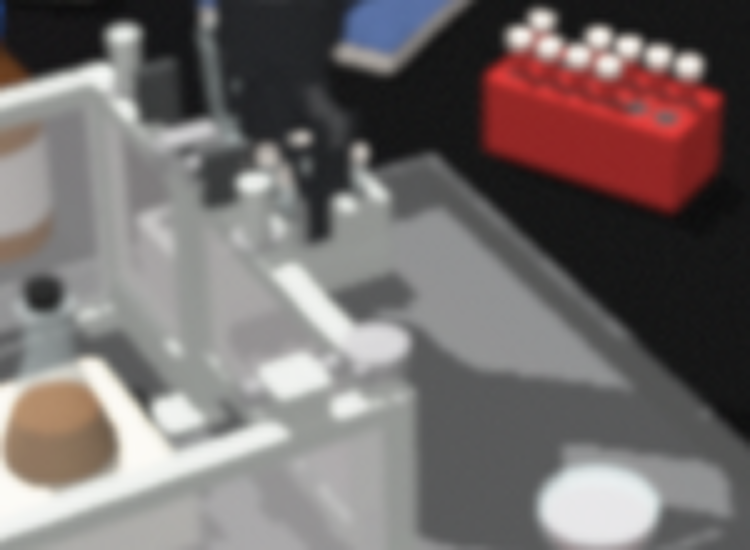

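The rack stands square and about 6 mm short of the rim. I'll press it in gently now.

Call:
{"method": "carry_out", "body": {"plan": "0 -0.03 0 0 0 0; 0 -0.03 0 0 0 0; 0 -0.03 0 0 0 0; 0 -0.03 0 0 0 0; 0 -0.03 0 0 0 0; 0 0 0 0 0 0; 0 0 0 0 0 0; 0 0 0 0 0 0"}}

```text
time_s: 6.97
eef_pos: [0.5402, -0.1923, 0.039]
eef_rot: [0.0, 0.031, 1.0, 0.002]
wrist_force: [1.5, 13.0, 10.3]
opening: 0.682
grasp_force: 66.4
```

Call:
{"method": "carry_out", "body": {"plan": "0 -0.03 0 0 0 0; 0 -0.03 0 0 0 0; 0 0 0 0 0 0; 0 0 0 0 0 0; 0 0 0 0 0 0; 0 0 0 0 0 0; 0 0 0 0 0 0; 0 0 0 0 0 0"}}

```text
time_s: 7.63
eef_pos: [0.5402, -0.1926, 0.0391]
eef_rot: [0.0, 0.032, 0.999, 0.004]
wrist_force: [3.3, 22.3, 13.7]
opening: 0.688
grasp_force: 66.9
```

Call:
{"method": "carry_out", "body": {"plan": "-0.04 0.02 0 0 0 0; -0.04 0 0 0 0 0; -0.04 0 0 0 0 0; -0.04 0 0 0 0 0; -0.04 0 0 0 0 0; -0.04 0 0 0 0 0; 0 0 0 0 0 0; 0 0 0 0 0 0"}}

```text
time_s: 8.3
eef_pos: [0.5417, -0.1925, 0.0386]
eef_rot: [-0.009, 0.03, 1.0, 0.004]
wrist_force: [-32.0, 18.1, 38.1]
opening: 0.682
grasp_force: 70.1
```

Call:
{"method": "carry_out", "body": {"plan": "-0.03 0 0 0 0 0; -0.03 0 0 0 0 0; -0.03 0 0 0 0 0; -0.03 0 0 0 0 0; 0 0 0 0 0 0; 0 0 0 0 0 0; 0 0 0 0 0 0; 0 0 0 0 0 0"}}

```text
time_s: 8.97
eef_pos: [0.5461, -0.1928, 0.0386]
eef_rot: [-0.009, 0.03, 1.0, 0.004]
wrist_force: [-34.0, 17.9, 40.1]
opening: 0.686
grasp_force: 70.2
```

```bash
python3 - <<'E'
from h import *
t=g2w(np.array([-103,-162.5])/1e3)
goto([t[0],t[1],.0385],p0[2]+np.pi/2)
E
```

```text
t 8.97 tcp [ 0.5461 -0.1928  0.0386] g [-108.4 -159.4] yang 1.5117 F [-34.   17.9  40.1] open 0.686
 total tool mm [-5.4 -3.1 -0. ] rot [ 0.008 -0.019  0.003]  per row [-0.017 -0.01  -0.   ] [ 0.01  -0.023  0.004]
```

The rack is wedging under the grip (40 N upwards). I'll release it and finish by pushing with shut fingers low down.

Call:
{"method": "carry_out", "body": {"plan": "0 0 0 0 0 0; 0 0 0 0 0 0; 0 0 0 0 0 0; 0 0 0 0 0 0; 0 0 -0.3 0 0 0; 0 0 -0.6 0 0 0; 0 0 -0.8 0 0 0; 0 0 -0.8 0 0 0", "claw": -0.7}}

```text
time_s: 9.63
eef_pos: [0.5533, -0.198, 0.1395]
eef_rot: [-0.001, 0.031, 1.0, 0.0]
wrist_force: [1.2, -1.1, 0.1]
opening: 0.848
grasp_force: 0.0
```

```bash
python3 - <<'E'
from h import *
t=g2w(np.array([-195,-162.5])/1e3)
goto([t[0],t[1],.125],p0[2]+np.pi/2)
E
```

```text
t 9.63 tcp [ 0.5533 -0.198   0.1395] g [-100.9 -164.2] yang 1.5087 F [ 1.2 -1.1  0.1] open 0.848
 total tool mm [94.1  1.7 14.6] rot [ 0.001 -0.002  0.   ]  per row [0.294 0.005 0.046] [ 0.001 -0.002  0.   ]
```

Call:
{"method": "carry_out", "body": {"plan": "0.3 0 0 0 0 0; 0.3 0 0 0 0 0; 0.3 0 0 0 0 0; 0.3 0 0 0 0 0; 0.3 0 0 0 0 0; 0.3 0 0 0 0 0; 0.3 0 0 0 0 0; 0.25 0 0 0 0 0", "claw": 1}}

```text
time_s: 10.3
eef_pos: [0.4594, -0.1925, 0.1392]
eef_rot: [0.0, 0.031, 1.0, -0.0]
wrist_force: [-0.4, -0.9, 0.4]
opening: -0.003
grasp_force: 0.0
```

Call:
{"method": "carry_out", "body": {"plan": "0 0 0.4 0 0 0; 0 0 0.4 0 0 0; 0 0 0.4 0 0 0; 0 0 0.4 0 0 0; 0 0 0.4 0 0 0; 0 0 0.4 0 0 0; 0 0 0.4 0 0 0; 0 0 0.1 0 0 0"}}

```text
time_s: 10.97
eef_pos: [0.4587, -0.1916, 0.0207]
eef_rot: [-0.001, 0.031, 1.0, 0.001]
wrist_force: [-1.2, 0.5, -0.0]
opening: 0.006
grasp_force: 0.0
```

```bash
python3 - <<'E'
from h import *
t=g2w(np.array([-170,-162.5])/1e3)
goto([t[0],t[1],.025],p0[2]+np.pi/2)
c=ctrl.camera("top");np.savez("t5.npz",**c)
crop(c,300,130,100,120,5,"pics/a5.png")
E
```

```text
t 10.97 tcp [ 0.4587 -0.1916  0.0207] g [-195.7 -163.7] yang 1.5087 F [-1.2  0.5 -0. ] open 0.006
 total tool mm [-25.6   1.2  -4.3] rot [ 0.002 -0.003  0.   ]  per row [-0.08   0.004 -0.014] [ 0.002 -0.003  0.   ]
```

View pics/a5.png

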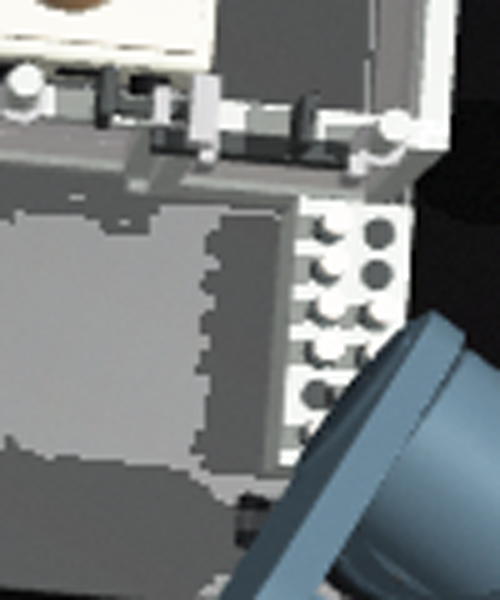

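```bash
python3 - <<'E'
from h import *
c=np.load("t5.npz")
P=lambda u:(300+u[0]/5,130+u[1]/5)
for n,u,z in[("Ltop far",(298,198),.058),("Ltop near",(279,468),.058),("Rtop far",(412,206),.058),("finger",(255,515),.04),("slpost",(396,124),.201),("sltab",(305,97),.2),("tab2",(105,70),.2),("spost",(25,80),.201)]:
    print(n,(w2g(ray(c,P(u),z))*1e3).round(1))
t=ctrl.get_obs()["eef_pos"];u=proj(c,t);print((u-[300,130])*5)
E
```

```text
Ltop far [ -22.9 -133.1]
Ltop near [-162.5 -132.6]
Rtop far [ -21.8 -191.8]
finger [-185.9 -124.8]
slpost [ -15.1 -152.6]
sltab [  -6.  -110.4]
tab2 [ -1.6 -18.2]
spost [-9.8 18. ]
[322.62192308 542.67232767]
```

The picture shows the rack along the rim with its left edge from (298,198) to (279,468), square. Its far end is about 5 mm short of the wing, so I'll push it in.

Call:
{"method": "carry_out", "body": {"plan": "-0.1 0.03 0 0 0 0; -0.1 0 0 0 0 0; -0.1 0 0 0 0 0; -0.1 0 0 0 0 0; -0.1 0 0 0 0 0; -0.06 0 0 0 0 0; -0.04 0 0 0 0 0; 0 0 0 0 0 0"}}

```text
time_s: 11.68
eef_pos: [0.4841, -0.1926, 0.0225]
eef_rot: [-0.0, 0.031, 1.0, 0.0]
wrist_force: [-2.0, -0.4, 1.0]
opening: 0.004
grasp_force: 0.5
```

Call:
{"method": "carry_out", "body": {"plan": "-0.03 0 0 0 0 0; -0.03 0 0 0 0 0; -0.03 0 0 0 0 0; -0.03 0 0 0 0 0; 0 0 0 0 0 0; 0 0 0 0 0 0; 0 0 0 0 0 0; 0 0 0 0 0 0"}}

```text
time_s: 12.35
eef_pos: [0.486, -0.1925, 0.0221]
eef_rot: [-0.003, 0.031, 1.0, 0.001]
wrist_force: [-14.6, -0.2, 10.4]
opening: 0.0
grasp_force: 7.2
```

Call:
{"method": "carry_out", "body": {"plan": "-0.04 0 0 0 0 0; -0.04 0 0 0 0 0; 0 0 0 0 0 0; 0 0 0 0 0 0; 0 0 0 0 0 0; 0 0 0 0 0 0; 0 0 0 0 0 0; 0 0 0 0 0 0"}}

```text
time_s: 13.02
eef_pos: [0.4859, -0.1923, 0.0219]
eef_rot: [-0.007, 0.03, 1.0, 0.001]
wrist_force: [-28.5, -1.3, 22.1]
opening: 0.001
grasp_force: 14.5
```

```bash
python3 - <<'E'
from h import *
t=g2w(np.array([-190,-162.5])/1e3)
goto([t[0],t[1],.125],p0[2]+np.pi/2)
c=ctrl.camera("top");np.savez("t6.npz",**c)
a=np.load("t5.npz")
# rack left top edge / far end shift between t5 and t6
for r in range(166,180): print(r,a["pixels"][r,364:368].mean().round(),c["pixels"][r,364:368].mean().round(), a["pixels"][r,374:377].mean().round(),c["pixels"][r,374:377].mean().round())
for k in (a,c):
    print([int(k["pixels"][r,354:364].mean(1).round().argmax()) for r in (180,220)], k["pixels"][180,354:364].mean(1).round(), k["pixels"][217,350:360].mean(1).round())
E
```

```text
t 13.02 tcp [ 0.4859 -0.1923  0.0219] g [-168.5 -162.7] yang 1.51 F [-28.5  -1.3  22.1] open 0.001
 total tool mm [  22.9    0.4 -102.8] rot [ 0.002 -0.013  0.001]  per row [ 0.071  0.001 -0.321] [ 0.003 -0.016  0.002]
166 138.0 138.0 119.0 119.0
167 147.0 131.0 113.0 112.0
168 170.0 166.0 107.0 101.0
169 156.0 249.0 104.0 246.0
170 246.0 251.0 125.0 245.0
171 248.0 230.0 247.0 222.0
172 251.0 231.0 245.0 98.0
173 226.0 218.0 207.0 96.0
174 226.0 162.0 96.0 96.0
175 215.0 97.0 95.0 96.0
176 154.0 126.0 96.0 96.0
177 92.0 239.0 96.0 115.0
178 140.0 251.0 95.0 247.0
179 243.0 241.0 111.0 241.0
[7, 4] [ 88.  98. 118. 120. 139. 236. 244. 246. 245. 246.] [ 89.  90.  94. 118. 120. 121. 144. 161. 157. 130.]
[6, 7] [ 90. 105. 121. 123. 132. 160. 162. 156.  79. 113.] [ 33.  45.  78. 117. 118. 102.  65.  66.  65.  66.]
```

Call:
{"method": "carry_out", "body": {"plan": "0.2 0 0 0 0 0; 0.3 0 0 0 0 0; 0.2 0 -0.5 0 0 0; 0 0.2 -0.8 0 0 0; 0 0.4 -0.8 0 0 0; -0.3 0.5 -0.5 0 0 0; -0.4 0.5 0 0 0 0; -0.4 0.5 0 0 0 0"}}

```text
time_s: 13.73
eef_pos: [0.5154, -0.1101, 0.1289]
eef_rot: [0.003, 0.031, 1.0, -0.001]
wrist_force: [0.6, -0.2, -0.9]
opening: 0.004
grasp_force: 0.0
```

```bash
python3 - <<'E'
from h import *
t=g2w(np.array([-92,-95])/1e3)
goto([t[0],t[1],.025],p0[2]+np.pi/2)
c=ctrl.camera("top");np.savez("t7.npz",**c)
crop(c,300,130,100,120,5,"pics/a7.png")
E
```

```text
t 13.73 tcp [ 0.5154 -0.1101  0.1289] g [-144.1  -78.8] yang 1.508 F [ 0.6 -0.2 -0.9] open 0.004
 total tool mm [-51.5 -16.  104.2] rot [-0.002  0.006 -0.001]  per row [-0.161 -0.05   0.326] [-0.002  0.007 -0.001]
```

View pics/a7.png

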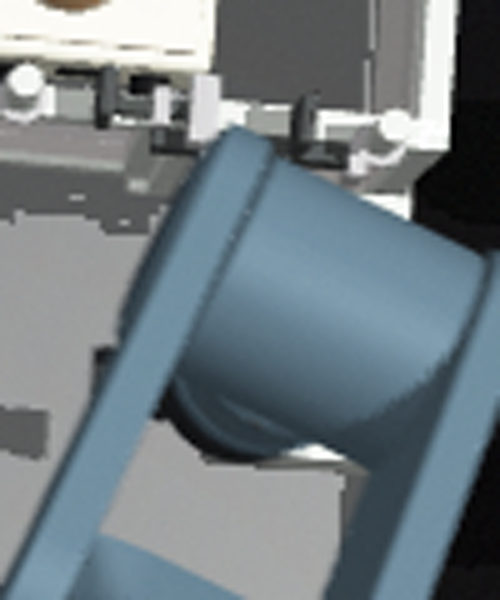

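The arm hides the rack here (only its front edge shows, at (320,455)). I'll give it a gentle side push for contact.

Call:
{"method": "carry_out", "body": {"plan": "-0.25 0 0 0 0 0; -0.25 0 0.1 0 0 0; -0.25 -0.05 0.3 0 0 0; -0.25 -0.05 0.4 0 0 0; -0.25 -0.1 0.5 0 0 0; -0.04 -0.1 0.5 0 0 0; 0 -0.1 0.5 0 0 0; 0 0 0.25 0 0 0"}}

```text
time_s: 14.45
eef_pos: [0.5624, -0.1301, 0.0215]
eef_rot: [-0.001, 0.031, 1.0, 0.001]
wrist_force: [-0.1, 0.8, -0.2]
opening: 0.002
grasp_force: 0.0
```

Call:
{"method": "carry_out", "body": {"plan": "0 -0.1 0 0 0 0; 0 -0.1 0 0 0 0; 0 -0.1 0 0 0 0; 0 -0.1 0 0 0 0; 0 -0.1 0 0 0 0; 0 -0.06 0 0 0 0; 0 -0.03 0 0 0 0; 0 0 0 0 0 0"}}

```text
time_s: 15.12
eef_pos: [0.5606, -0.1469, 0.0264]
eef_rot: [-0.002, 0.031, 1.0, 0.005]
wrist_force: [-11.2, 29.6, 21.8]
opening: -0.004
grasp_force: 12.4
```

```bash
python3 - <<'E'
from h import *
t=g2w(np.array([-92,-118])/1e3)
goto([t[0],t[1],.025],p0[2]+np.pi/2)
E
```

```text
t 15.12 tcp [ 0.5606 -0.1469  0.0264] g [ -96.8 -112.7] yang 1.5088 F [-11.2  29.6  21.8] open -0.004
 total tool mm [-4.8 -5.3  1.4] rot [ 0.009 -0.005  0.   ]  per row [-0.015 -0.017  0.004] [ 0.011 -0.006  0.   ]
```

Call:
{"method": "carry_out", "body": {"plan": "0 0.2 0 0 0 0; 0 0.3 0 0 0 0; 0.1 0.3 -0.6 0 0 0; 0.3 0.4 -0.8 0 0 0; 0.4 0.5 -0.8 0 0 0; 0.4 0.6 -0.7 0 0 0; 0.4 0.7 -0.6 0 0 0; 0.4 0.7 -0.6 0 0 0", "claw": -1}}

```text
time_s: 15.78
eef_pos: [0.4917, 0.0001, 0.1919]
eef_rot: [0.002, 0.031, 1.0, -0.0]
wrist_force: [0.7, 0.1, 0.6]
opening: 1.001
grasp_force: 0.0
```

```bash
python3 - <<'E'
from h import *
t=g2w(np.array([-12,-142])/1e3)
goto([t[0],t[1],.23],p0[2]+np.pi/2)
c=ctrl.camera("top");np.savez("t8.npz",**c)
s=ctrl.camera("scene");np.savez("s8.npz",**s)
f=lambda d,x,y:cv2.resize(d["pixels"][y:y+110,x:x+80],None,fx=5,fy=5,interpolation=cv2.INTER_CUBIC)
cv2.imwrite("pics/a8.png",np.hstack([f(c,315,130),f(s,190,165)])[:,:,::-1])
E
```

```text
t 15.78 tcp [4.917e-01 1.000e-04 1.919e-01] g [-174.6   29.7] yang 1.508 F [0.7 0.1 0.6] open 1.001
 total tool mm [-162.9 -171.6  -37.2] rot [-0.001  0.005 -0.001]  per row [-0.509 -0.536 -0.116] [-0.001  0.006 -0.001]
```

View pics/a8.png

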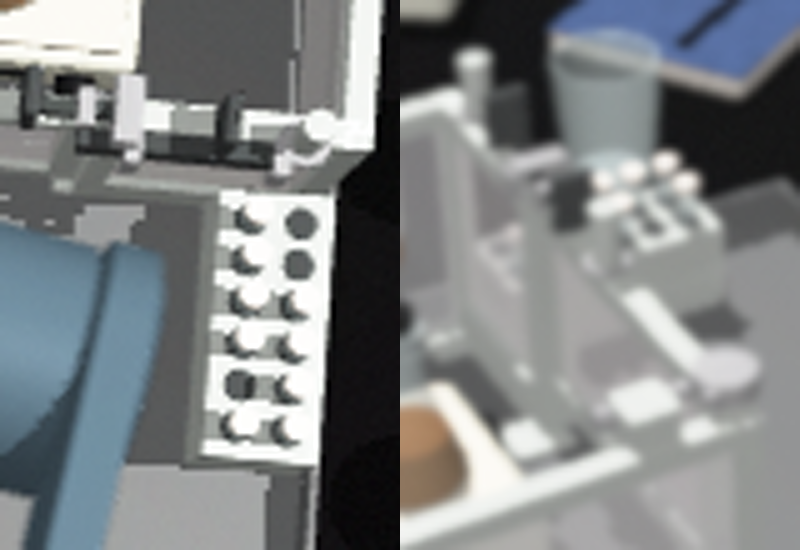

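```bash
python3 - <<'E'
from h import *
c=np.load("t8.npz");s=np.load("s8.npz")
P=lambda u:(315+u[0]/5-.4,130+u[1]/5-.4)
for n,u,z in[("FL",(218,192),.058),("NL",(201,456),.058),("NR",(317,465),.058),("FR",(337,198),.058),("slpost",(320,122),.201),("tabfar",(230,93),.2),("tabnear",(232,118),.2)]:
    print(n,(w2g(ray(c,P(u),z))*1e3).round(1))
a=P((320,122));b=(190+75/5-.4,165+57/5-.4)
M=lambda k:k["mtx"]@np.column_stack([k["R"],k["t"]])
X=cv2.triangulatePoints(M(c),M(s),np.array(a),np.array(b))[:,0];X=X[:3]/X[3];print(X,w2g(X)*1e3)
print("scene at .201",w2g(ray(s,b,.201))*1e3)
E
```

```text
FL [ -19.  -129.2]
NL [-155.7 -129.6]
NR [-155.1 -188.6]
FR [ -16.7 -190.5]
slpost [ -13.4 -151.1]
tabfar [  -3.3 -109.3]
tabnear [ -14.9 -111. ]
[ 0.63919855 -0.18877482  0.20251602] [ -15.6774391  -149.63582682]
scene at .201 [ -17.89419596 -150.19051029]
```

Call:
{"method": "carry_out", "body": {"plan": "0 -0.4 -0.6 0 0 0; -0.4 -0.5 -0.6 0 0 0; -0.5 -0.5 0 0 0 0; -0.6 -0.6 0 0 0 0; -0.6 -0.6 0 0 0 0; -0.6 -0.6 0 0 0 0; -0.6 -0.6 0 0 0 0; -0.5 -0.4 0 0 0 0", "claw": -1}}

```text
time_s: 16.55
eef_pos: [0.6342, -0.1811, 0.2373]
eef_rot: [0.001, 0.032, 0.999, -0.001]
wrist_force: [-0.2, 0.6, -0.6]
opening: 0.997
grasp_force: 0.0
```

Call:
{"method": "carry_out", "body": {"plan": "-0.2 -0.05 0 0 0 0; 0 0 0 0 0 0; 0 0 0 0 0 0; 0 0 0 0 0 0; 0 0 0 0 0 0; 0 0 0 0 0 0; 0 0 0 0 0 0; 0 0 0 0 0 0"}}

```text
time_s: 17.22
eef_pos: [0.6405, -0.1794, 0.2369]
eef_rot: [0.0, 0.031, 1.0, -0.0]
wrist_force: [1.2, -0.6, -0.4]
opening: 0.999
grasp_force: 0.0
```

```bash
python3 - <<'E'
from h import *
t=g2w(np.array([-13,-140])/1e3)
goto([t[0],t[1],.172],p0[2]+np.pi/2)
c=np.load("t8.npz")
print("rim in",w2g(ray(c,(315+302/5-.4,130+490/5-.4),.03))*1e3)
s=ctrl.camera("scene");np.savez("s9.npz",**s)
crop(s,180,140,90,80,7,"pics/a9.png")
E
```

```text
t 17.22 tcp [ 0.6405 -0.1794  0.2369] g [ -14.9 -140.2] yang 1.5096 F [ 1.2 -0.6 -0.4] open 0.999
 total tool mm [-1.9  0.2 64.9] rot [-0.     0.     0.001]  per row [-0.006  0.001  0.203] [-0.     0.001  0.001]
rim in [-165.66119614 -187.32588753]
```

View pics/a9.png

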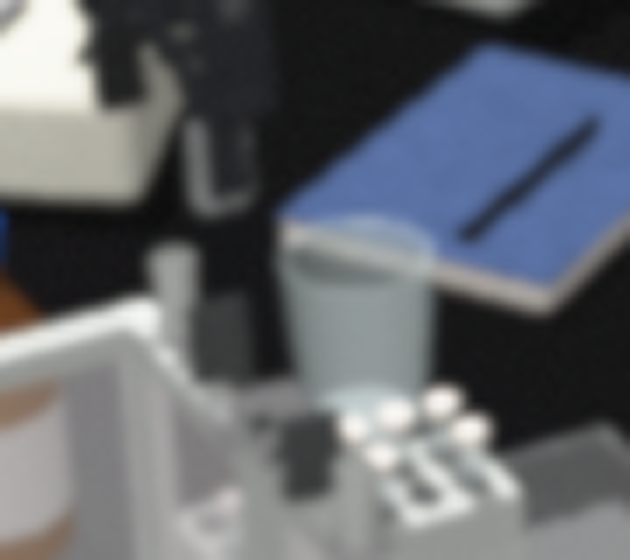

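The left fingertip at (222,205) and right finger at (120,90) straddle the tab (225,330) and post (173,290). I'll descend and squeeze.

Call:
{"method": "carry_out", "body": {"plan": "-0.03 0 0.2 0 0 0; 0 0 0.2 0 0 0; 0 0 0.2 0 0 0; 0 0 0.2 0 0 0; 0 0 0.2 0 0 0; 0 0 0.2 0 0 0; 0 0 0.2 0 0 0; 0 0 0.2 0 0 0"}}

```text
time_s: 17.93
eef_pos: [0.6418, -0.1799, 0.1715]
eef_rot: [-0.0, 0.031, 1.0, 0.0]
wrist_force: [0.1, -1.5, -0.7]
opening: 0.999
grasp_force: 0.0
```

Call:
{"method": "carry_out", "body": {"plan": "0 0 0 0 0 0; 0 0 0 0 0 0; 0 0 0 0 0 0; 0 0 0 0 0 0; 0 0 0 0 0 0; 0 0 0 0 0 0; 0 0 0 0 0 0; 0 0 0 0 0 0", "claw": 1}}

```text
time_s: 18.6
eef_pos: [0.6426, -0.1793, 0.1738]
eef_rot: [0.001, 0.031, 1.0, -0.0]
wrist_force: [-0.9, 5.5, 3.3]
opening: 0.394
grasp_force: 59.9
```

```bash
python3 - <<'E'
from h import *
t=g2w(np.array([-13,-140])/1e3)
goto([t[0],t[1],.172],p0[2]+np.pi/2)
s=ctrl.camera("scene");np.savez("s10.npz",**s)
crop(s,180,140,90,80,7,"pics/a10.png")
E
```

```text
t 18.6 tcp [ 0.6426 -0.1793  0.1738] g [ -12.9 -140. ] yang 1.5098 F [-0.9  5.5  3.3] open 0.394
 total tool mm [ 0.1 -0.   1.8] rot [-0.     0.002  0.001]  per row [ 0.    -0.     0.006] [-0.     0.002  0.001]
```

Call:
{"method": "carry_out", "body": {"plan": "0 0 0 0 0 0; 0 0 0 0 0 0; 0 0 0 0 0 0; 0 0 -0.3 0 0 0; 0 0 -0.4 0 0 0; 0 0 -0.4 0 0 0; 0 0 -0.4 0 0 0; 0 0 0 0 0 0", "claw": -1}}

```text
time_s: 19.32
eef_pos: [0.6438, -0.1812, 0.2378]
eef_rot: [0.003, 0.031, 1.0, -0.002]
wrist_force: [0.1, 0.6, 1.4]
opening: 1.004
grasp_force: 0.0
```

```bash
python3 - <<'E'
from h import *
from scipy.optimize import least_squares
c=np.load("t8.npz");s=np.load("s4.npz")
M=lambda k:k["mtx"]@np.column_stack([k["R"],k["t"]])
P=lambda u:np.array((315+u[0]/5-.4,130+u[1]/5-.4));S=lambda u:np.array((180+u[0]/5-.4,170+u[1]/5-.4))
for n,a,b in[("bar near",(130,138),(217,122)),("bar far",(130,78),(160,135)),("slpost",(320,122),(123,33)),("sltab?",(230,95),(160,62))]:
    X=cv2.triangulatePoints(M(c),M(s),P(a),S(b))[:,0];X=X[:3]/X[3];print(n,(w2g(X)*1e3).round(),(X[2]*1e3).round(),(proj(c,X)-P(a)).round(1))
for u in[(87,88),(87,120),(130,78),(130,138)]:
    print(u,[(w2g(ray(c,P(u),z))*1e3).round(0).tolist() for z in(.165,.2)])
t=g2w(np.array([-10.5,9.5])/1e3)
goto([t[0],t[1],.232],p0[2]+np.pi/2)
E
```

```text
bar near [-28. -65.] 186.0 [-0.8  1.1]
bar far [  3. -64.] 187.0 [-0.1  0.1]
slpost [ -15. -150.] 202.0 [-0.4  0.6]
sltab? [ -12. -105.] 208.0 [-1.7  2.2]
(87, 88) [[2.0, -47.0], [-7.0, -44.0]]
(87, 120) [[-13.0, -48.0], [-22.0, -45.0]]
(130, 78) [[9.0, -67.0], [-0.0, -63.0]]
(130, 138) [[-20.0, -69.0], [-28.0, -65.0]]
t 19.32 tcp [ 0.6438 -0.1812  0.2378] g [ -11.5 -141.8] yang 1.5088 F [0.1 0.6 1.4] open 1.004
 total tool mm [ -1.  151.3   5.3] rot [-0.003  0.007  0.   ]  per row [-0.003  0.473  0.017] [-0.004  0.009  0.   ]
```

Call:
{"method": "carry_out", "body": {"plan": "0 0.4 0 0 0 0; 0 0.5 0 0 0 0; 0 0.5 0 0 0 0; 0 0.5 0 0 0 0; 0 0.5 0 0 0 0; 0 0.5 0 0 0 0; 0 0.5 0 0 0 0; -0.03 0.32 0 0 0 0", "claw": -0.58}}

```text
time_s: 19.98
eef_pos: [0.6514, -0.0286, 0.2312]
eef_rot: [-0.001, 0.03, 1.0, 0.001]
wrist_force: [-0.6, -0.2, -0.1]
opening: 0.79
grasp_force: 0.0
```

Call:
{"method": "carry_out", "body": {"plan": "0 0 0 0 0 0; 0 0 0 0 0 0; 0 0 0 0 0 0; 0 0 0 0 0 0; 0 0 0 0 0 0; 0 0 0 0 0 0; 0 0 0 0 0 0; 0 0 0 0 0 0"}}

```text
time_s: 20.65
eef_pos: [0.6522, -0.0319, 0.2325]
eef_rot: [-0.0, 0.031, 1.0, -0.0]
wrist_force: [-0.5, -0.5, -0.0]
opening: 0.792
grasp_force: 0.0
```

```bash
python3 - <<'E'
from h import *
t=g2w(np.array([-10.5,7])/1e3)
goto([t[0],t[1],.172],p0[2]+np.pi/2)
# check the slide tab moved: compare top view before/after
c=ctrl.camera("top");a=np.load("t8.npz");np.savez("t11.npz",**c)
for k in (a,c): print(k["pixels"][150:154,352:384].mean((0,2)).round().astype(int).tolist())
E
```

```text
t 20.65 tcp [ 0.6522 -0.0319  0.2325] g [-12.4   7.7] yang 1.5084 F [-0.5 -0.5 -0. ] open 0.792
 total tool mm [-1.9 -0.7 60.5] rot [-0. -0. -0.]  per row [-0.006 -0.002  0.189] [-0. -0. -0.]
[147, 162, 162, 157, 156, 150, 81, 46, 58, 89, 80, 123, 165, 164, 160, 159, 159, 149, 148, 137, 145, 181, 137, 150, 156, 176, 186, 191, 179, 168, 151, 152]
[144, 144, 152, 172, 158, 158, 153, 168, 157, 157, 155, 144, 133, 72, 48, 66, 90, 88, 122, 138, 146, 182, 138, 152, 158, 177, 187, 192, 180, 170, 153, 154]
```

The slide tab moved about 7 px, roughly 16 mm, so it is fully back. Next I'll descend on the spring catch and squeeze it.

Call:
{"method": "carry_out", "body": {"plan": "-0.04 -0.02 0.19 0 0 0; 0 0 0.19 0 0 0; 0 0 0.19 0 0 0; 0 0 0.19 0 0 0; 0 0 0.19 0 0 0; 0 0 0.19 0 0 0; 0 0 0.19 0 0 0; 0 0 0.18 0 0 0"}}

```text
time_s: 21.37
eef_pos: [0.6537, -0.0323, 0.1711]
eef_rot: [-0.0, 0.031, 1.0, 0.0]
wrist_force: [0.3, -0.2, -1.0]
opening: 0.79
grasp_force: 0.0
```

Call:
{"method": "carry_out", "body": {"plan": "0 0 0 0 0 0; 0 0 0 0 0 0; 0 0 0 0 0 0; 0 0 0 0 0 0; 0 0 0 0 0 0; 0 0 0 0 0 0; 0 0 0 0 0 0; 0 0 0 0 0 0", "claw": 1}}

```text
time_s: 22.03
eef_pos: [0.6546, -0.0287, 0.1737]
eef_rot: [0.001, 0.03, 1.0, 0.002]
wrist_force: [1.1, 12.6, 3.5]
opening: 0.372
grasp_force: 60.9
```

```bash
cat >> h.py <<'E'
def gate(th,off=(0,0),rows=8,p=p0):
    "rows for arc: gate frame grasp point rotates clockwise about the hinge from the present pose by th"
    o,R=tool();h=g2w((-.010+off[0],.1425+off[1]));r=o["eef_pos"][:2]-h
    print("tcp",o["eef_pos"].round(4),"r",np.linalg.norm(r).round(4),"gate ang est",(np.arctan2(r[1],r[0])-(p[2]-np.pi/2)).round(3),"yang",np.arctan2(R[1,1],R[0,1]).round(3),"F",o["wrist_force"].round(1),"open",round(o["opening"],3),"grip",round(o["grasp_force"],1),"t",round(o["time_s"],2))
    d=th/rows;c,s=np.cos(-d),np.sin(-d);n=np.array([[c,-s],[s,c]])@r-r
    print(" per row tool shift",(R.T@np.append(n,0)/.04).round(3),"turn z",round(d/.1,3))
E
python3 - <<'E'
from h import *
gate(.3)
E
```

```text
tcp [ 0.6546 -0.0287  0.1737] r 0.1314 gate ang est -0.002 yang 1.511 F [ 1.1 12.6  3.5] open 0.372 grip 60.9 t 22.03
 per row tool shift [ 0.123  0.003 -0.   ] turn z 0.375
```

Call:
{"method": "carry_out", "body": {"plan": "0 0.05 0 0 0 0; 0.126 0.003 0 0 0 0.375; 0.126 0.003 0 0 0 0.375; 0.126 0.003 0 0 0 0.375; 0.126 0.003 0 0 0 0.375; 0.126 0.003 0 0 0 0.375; 0.126 0.003 0 0 0 0.375; 0.126 0.003 0 0 0 0.375"}}

```text
time_s: 22.7
eef_pos: [0.6203, -0.0216, 0.1737]
eef_rot: [0.001, 0.162, 0.987, 0.001]
wrist_force: [2.4, 8.5, 2.6]
opening: 0.374
grasp_force: 62.3
```

```bash
python3 - <<'E'
from h import *
gate(.4,(0,.0026));print(ctrl.get_obs()["q"].round(2),ctrl.get_obs()["torque"].round(2))
E
```

```text
tcp [ 0.6203 -0.0216  0.1737] r 0.1337 gate ang est -0.264 yang 1.246 F [2.4 8.5 2.6] open 0.374 grip 62.3 t 22.7
 per row tool shift [ 0.167  0.004 -0.   ] turn z 0.5
[-0.23  0.33  1.54  0.    1.27 -1.47] [ 0.41 -0.04  0.13]
```

Call:
{"method": "carry_out", "body": {"plan": "0.167 0.02 0 0 0 0.5; 0.167 0.02 0 0 0 0.5; 0.167 0.01 0 0 0 0.5; 0.167 0.004 0 0 0 0.5; 0.167 0.004 0 0 0 0.5; 0.167 0.004 0 0 0 0.5; 0.167 0.004 0 0 0 0.5; 0.167 0.004 0 0 0 0.5"}}

```text
time_s: 23.37
eef_pos: [0.5749, 0.0052, 0.1737]
eef_rot: [0.001, 0.355, 0.935, 0.001]
wrist_force: [3.2, 2.8, 1.4]
opening: 0.371
grasp_force: 61.9
```

```bash
python3 - <<'E'
from h import *
gate(.4,(0,.0026));print(ctrl.get_obs()["q"].round(2),ctrl.get_obs()["torque"].round(2))
E
```

```text
tcp [0.5749 0.0052 0.1737] r 0.1333 gate ang est -0.662 yang 0.845 F [3.2 2.8 1.4] open 0.371 grip 61.9 t 23.37
 per row tool shift [ 0.166  0.004 -0.   ] turn z 0.5
[-0.2   0.24  1.66  0.    1.24 -1.04] [-0.1   0.15  0.39]
```

Call:
{"method": "carry_out", "body": {"plan": "0.19 0.005 0 0 0 0.57; 0.19 0.005 0 0 0 0.57; 0.19 0.005 0 0 0 0.57; 0.19 0.005 0 0 0 0.57; 0.19 0.005 0 0 0 0.57; 0.19 0.005 0 0 0 0.57; 0.19 0.005 0 0 0 0.57; 0.19 0.005 0 0 0 0.57"}}

```text
time_s: 24.03
eef_pos: [0.54, 0.0546, 0.1737]
eef_rot: [0.001, 0.557, 0.83, 0.001]
wrist_force: [5.4, 3.7, 1.3]
opening: 0.373
grasp_force: 62.2
```

```bash
python3 - <<'E'
from h import *
gate(.4,(0,.0026));print(ctrl.get_obs()["q"].round(2),ctrl.get_obs()["torque"].round(2))
E
```

```text
tcp [0.54   0.0546 0.1737] r 0.1331 gate ang est -1.12 yang 0.389 F [5.4 3.7 1.3] open 0.373 grip 62.2 t 24.03
 per row tool shift [ 0.166  0.004 -0.   ] turn z 0.5
[-0.12  0.17  1.75  0.    1.23 -0.51] [0.21 0.12 0.42]
```

Call:
{"method": "carry_out", "body": {"plan": "0.19 0.005 0 0 0 0.57; 0.19 0.005 0 0 0 0.57; 0.19 0.005 0 0 0 0.57; 0.19 0.005 0 0 0 0.57; 0.19 0.005 0 0 0 0.57; 0.19 0.005 0 0 0 0.57; 0.19 0.005 0 0 0 0.57; 0.19 0.005 0 0 0 0.57"}}

```text
time_s: 24.7
eef_pos: [0.5304, 0.114, 0.1737]
eef_rot: [0.001, 0.73, 0.683, 0.002]
wrist_force: [5.8, 1.7, 0.4]
opening: 0.375
grasp_force: 62.2
```

Call:
{"method": "carry_out", "body": {"plan": "0 0.03 0 0 0 0; 0 0 0 0 0 0; 0 0 0 0 0 0; 0 0 0 0 0 0; 0 0 0 0 0 0; 0 0 0 0 0 0; 0 0 0 0 0 0; 0 0 0 0 0 0"}}

```text
time_s: 25.37
eef_pos: [0.5305, 0.1136, 0.1736]
eef_rot: [0.0, 0.729, 0.684, 0.001]
wrist_force: [-2.1, 3.1, 5.5]
opening: 0.372
grasp_force: 61.7
```

```bash
python3 - <<'E'
from h import *
gate(.1,(0,.0026));print(ctrl.get_obs()["q"].round(2),ctrl.get_obs()["dq"].round(3))
c=ctrl.camera("top");a=np.load("t8.npz");o=np.load("top0.npz")
d=np.abs(c["pixels"].astype(int)-o["pixels"]).sum(2)
# flask, dish, amber, beaker, jar, cylinder, rack(vs t8)
for n,(x,y) in dict(flask=(315,118),dish=(251,209),amber=(425,157),beaker=(421,229),jar=(198,180),cyl=(208,124)).items(): print(n,d[y-12:y+12,x-12:x+12].mean().round(1))
e=np.abs(c["pixels"].astype(int)-a["pixels"]).sum(2);print("rack",e[170:222,360:378].mean().round(1),"slide",e[145:160,360:375].mean().round(1))
E
```

```text
tcp [0.5305 0.1136 0.1736] r 0.1329 gate ang est 4.71 yang -0.063 F [-2.1  3.1  5.5] open 0.372 grip 61.7 t 25.37
 per row tool shift [0.042 0.    0.   ] turn z 0.125
[-0.01  0.17  1.74  0.    1.23  0.05] [-0.001  0.002 -0.001 -0.001  0.001  0.001]
flask 2.1
dish 281.5
amber 2.8
beaker 2.2
jar 138.0
cyl 2.3
rack 1.2 slide 97.6
```

```bash
python3 - <<'E'
from h import *
s=ctrl.camera("scene")["pixels"].astype(int);o=np.load("scene0.npz")["pixels"].astype(int)
d=np.abs(s-o).sum(2)
for n,(x,y) in dict(dish=(300,271),jar=(312,300),jarcap=(312,294)).items(): print(n,d[y-8:y+8,x-8:x+8].mean().round(1))
def cen(k,m): ys,xs=np.where(m(k)[260:330,290:340]);return xs.mean().round(1),ys.mean().round(1),len(xs)
blue=lambda k:(k[:,:,2]-k[:,:,0]>60)
print(cen(s,blue),cen(o,blue))
w=lambda k:(k.sum(2)>540)
for k in(s,o):
    m=w(k)[262:282,285:316];ys,xs=np.where(m);print("dish",xs.mean().round(1),ys.mean().round(1),len(xs))
print(ctrl.get_obs()["eef_pos"],ctrl.get_obs()["wrist_force"])
E
```

```text
dish 49.3
jar 1.1
jarcap 7.6
(np.float64(22.2), np.float64(33.2), 362) (np.float64(22.2), np.float64(33.0), 368)
dish 14.5 9.2 272
dish 14.2 8.6 321
[0.53050166 0.11357054 0.17366723] [-1.33445624  2.98261518  5.71468662]
```

The jar and dish are unmoved; the small change at the dish is shadow and the gate's edge. The gate is held at about 1.57 rad, so I'll hand in.

```bash
python3 -c "
from bench import ctrl
print(ctrl.hand_in())"
```

```text
the job is handed in; nothing more can be done
None
```

Job handed in at about 25 s of 61: the rack is parked flush in the corner, the slide catch is fully back, the gate is held open at about 1.57 rad, and the camera checks showed the flask, dish and other bystanders where they stood.

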